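Tighten the pot rack's screw eye with a rod

TASK

One of the two steel screw eyes in the wooden pot-rack board is not tight. Lift the steel rod off its rest, slide it about halfway through the loop of the loose eye and let go so that it rests there; then take hold of the rod again and turn the eye with it clockwise (seen from above) until it stops, fully home. Leave the rod lying in the loop, do not turn the eye or press hard on it or the board with the gripper itself, and leave the things on the counter where they stand.

Things in the scene. Friction and masses are not known exactly. Their poses are not given: they have to be found in the camera images.
- board: Wooden pot-rack board, 280 x 440 x 30 mm, lying fixed on the counter. Origin: centre of its underside; x along its 280 mm width, y along its length, z up. Two like steel screw eyes stand on top: the loose one at x 0, y -80 mm; a tight, fixed one at x 0, y +140 mm with its loop in the board's y-z plane. The loose eye's loop stands in that same plane when home.
- eye_loop (a point): Centre of the loose eye's loop, 33 mm above the board's top face (63 mm above the counter). The loop is a round ring of 10 mm steel bar, 26 mm inner, 46 mm outer diameter, on a neck with a 28 mm collar. Turns with the eye: x is the axis of the hole (the rod goes along x, from either side), y lies across the loop, z up.
- eye (a joint): Turn of the loose eye about its vertical axis, rad, growing clockwise seen from above, 0 to 2.0; 2.0 is the hard stop, fully home. Starts between 0 and 0.6. About 0.3 N m of thread friction holds it where it is left. The rod has play in the loop: it swings about 0.75 rad from the hole's axis before the eye follows.
- rod: Plain round steel rod, 16 mm diameter, 190 mm long, about 140 g. Origin: its middle, on its axis; x along the rod (it may roll). Starts on its rest, along the rest's x, axis 38 mm above the counter. Let go when through the loop, it tips about 0.2 rad until one end touches the board; its axis is then about 28 mm above the board's top at the eye.
- rest: Dark wooden rod rest, fixed on the counter: base 160 x 64 x 10 mm, two notched uprights 12 mm thick at x = -60 and +60 mm, 50 mm wide, 44 mm high, open upward (notch 20 mm wide, floor 30 mm high). 108 mm of the rod between them is free to grip from above; about 29 mm sticks out at each end. Origin: centre of the underside; x along the rod, z up.
- pepper_mill: Bystander: turned light-wood pepper mill, 58 mm diameter, 195 mm tall, standing loose. Origin: centre of its underside.
- salt_grinder: Bystander: glass salt grinder with black top, 58 mm diameter, 122 mm tall, standing loose. Origin: centre of its underside.
- butter_dish: Bystander: round white ceramic butter dish with a loop on its lid, one piece, 110 mm diameter, 84 mm tall, standing loose. Origin: centre of its underside.
Things that resemble listed ones, but are neither listed nor needed, are in the scene too. Of the things that look like the rod, the largest one is meant.

How it is judged (in metres and radians):
On the way, in this order (a step that is already met when the one before it is completed fails the run):
1. the rod is through the loop of the loose eye, its middle within 45 mm of the loop's centre, let go by the gripper and at rest there (x of eye_loop in the frame of rod between -0.045 and 0.045 m and y of eye_loop in the frame of rod between -0.013 and 0.013 m and z of eye_loop in the frame of rod between -0.013 and 0.013 m and contact force between the fingers and rod below 0.1 N and linear speed of rod below 0.03 m/s), for 0.2 s.
2. the eye is turned fully home with the rod in its loop (value of joint eye above 1.9 rad and x of eye_loop in the frame of rod between -0.045 and 0.045 m and y of eye_loop in the frame of rod between -0.013 and 0.013 m and z of eye_loop in the frame of rod between -0.013 and 0.013 m), for 0.2 s.
At the end, for the whole second after the job is handed in: The loose eye is home (joint above 1.9 of 2.0 rad), and the rod, let go and at rest, still lies through its loop with its middle within 45 mm of the loop's centre along the rod (and its axis within 13 mm of the loop's centre in each direction across) (all of step 2 and linear speed of rod below 0.02 m/s); the robot touches nothing.
It fails at once if the gripper pushes the eye or the board with more than 15 N (contact force between the fingers and board above 15 N).
It fails at once if a bystander is moved by more than 30 mm or tipped over (distance of any of pepper_mill, salt_grinder, butter_dish from where it was at the start of the episode above 0.03 m or angle between any of pepper_mill, salt_grinder, butter_dish's own z axis and vertical above 0.4 rad).
It also fails if it takes over 72 s, if anything falls off the work surface, if the arm or the gripper's body presses on something with over 40 N, if the wrist force passes 120 N, or if a joint passes its speed limit or range.

ROBOT

A 6-joint arm with a two-finger parallel gripper is mounted at the origin on the work surface. World frame = base frame: x ahead of the robot, y to its left, z up, the work surface at z = 0. Lengths are in m, angles in degrees, forces in N, time in s.
With the tool pointing down it reaches from about 0.35 to 0.875 m from the base axis. Payload 4.2 kg.
Tool frame: the origin (TCP) lies between the finger pads; the fingertips stand 17 mm ahead of it and the grasp point (between the pads) lies 2 mm behind it; z points along the fingers, y is the line along which they close (so a half turn about z gives the same grasp; the last joint's range is limited). The gripper opens to 87 mm and grips with 3 to 60 N. Pads are 19 mm wide; open, the fingers measure 117 mm over their backs; the gripper's body (75 mm by 190 mm) begins 51 mm behind the grasp point.
Start: joints at [83.572, 22.042, 0.453, 0, -68.411, -14.817], TCP at [0.226, 0.583, 0.24] pointing down, gripper open.
Joint ranges: [-179.83, 179.83], [-69.29, 118.12], [-61.27, 80.66], [-181.25, 117.63], [-171.15, -9.14], [-177.46, 177.46]. Speed limits (degrees/s): [159.86, 159.86, 180, 180, 180, 180].

INTERFACE

Orientations are given as a 3x3 rotation matrix whose columns are the frame's x, y, z axes.
In Python, from station import r gives the robot as it stands.
- The arm moves only by the tool servo_tool, never from a script. Its argument "targets" is a list of rows, each a list of 5 numbers: the shift along the world's x, y, z in units of 30 mm (1.0 is 30 mm), then the turn about the world's z in rad, then the finger opening in mm, from 0 to 87. In form: [[x, y, z, turn, gripper], ...]. A call has exactly 5 rows; each row is the pose to reach, as a shift and turn from the pose commanded when the call began; what a row does not reach only later rows make up. A row lasts 1/12 s, in which the tool goes at most 41.7 mm and 7.16 degrees, less where a joint would pass 70% of its speed; a pose out of reach is approached as far as the arm can. A call with a gripper value outside its range is refused whole. The fingers move at their own pace and stop on an object; the grip force is fixed at half the most. Time passes only in rows, so rows that repeat a pose let the fingers close, or fill a call up. It gives the time, the measured TCP pose, the force, the opening and the grip force at its end, in the units of the state.
- r.sense(): the state, without advancing time (a new reading comes with each control period).
- r.capture(name): name is "scene" or "top" or "wrist"; returns a dict with "pixels" (480x640x3 uint8, red, green, blue), "fx", "fy", "cx", "cy" (pixels), "world_from_camera" (4x4, takes a point from camera to world coordinates). Camera axes: x right, y down, z forward; pixel columns grow to the right and rows downward; lengths in m; the calibration is good to about 2 mm. A picture is of the moment at which its call begins. There is no depth.
- r.finish_job(): hands the job in; it is judged then, once.
The state is a dict: "time_s": time; "joints": joint angles; "joint_velocities": joint speeds; "effort": joint torques, N m; "tcp_pos": TCP position; "ee_rot": TCP orientation; "wrist_force": force on the tool from outside, world axes, zero at the start; "moment": the same for the moment, N m; "gripper_width": opening from 0.0 (shut) to 1.0 (fully open); "gripper_force": force on a finger pad.
Only numpy, scipy, OpenCV 4.12 (cv2) and the standard library are available. Lean on these libraries where they do the work, as an engineer would, in place of code of your own. Each camera call takes 0.05 s, during which the arm holds its last target. There are 200 camera calls.

## Working session

There is one attempt and no reset: what is moved stays moved. The work goes in short steps, Python scripts to look and compute and a tool call to move; the robot and the scene stay as the last step left them, time stands still between calls to the robot, and variables do not carry over. Pictures are saved under pics/ and viewed, at most 10 in all, crops included, and the job is handed in when it is done.

Besides the shell and the picture viewer there is one more tool, called after ">>>" by a JSON object that holds its "op" and its "data". servo_tool: Moves the arm, as the interface text tells. Its arguments: {"type":"object","properties":{"targets":{"type":"array","items":{"type":"array","items":{"type":"number"}}}},"required":["targets"]}

```bash
mkdir -p pics; cat > h.py <<'E'
import numpy as np, cv2, pickle
from station import r
def cap(n,f):
    c=r.capture(n); cv2.imwrite(f'pics/{f}.png',c['pixels'][:,:,::-1].copy()); pickle.dump({k:np.array(v) for k,v in c.items()},open(f'pics/{f}.pkl','wb')); return c
def ray(f,u,v,z):
    c=pickle.load(open(f'pics/{f}.pkl','rb')); T=c['world_from_camera']
    d=T[:3,:3]@np.array([(u-c['cx'])/c['fx'],(v-c['cy'])/c['fy'],1.]); o=T[:3,3]
    return (o+d*(z-o[2])/d[2]).round(4)
def proj(f,p):
    c=pickle.load(open(f'pics/{f}.pkl','rb')); T=np.linalg.inv(c['world_from_camera'])
    q=T[:3,:3]@np.array(p)+T[:3,3]; return np.array([c['fx']*q[0]/q[2]+c['cx'],c['fy']*q[1]/q[2]+c['cy']]).round(1)
E
python3 - <<'E'
from h import *
for n in('top','scene'):
    c=cap(n,n+'0'); print(np.array(c['world_from_camera']).round(3),c['fx'])
s=r.sense(); print(s['tcp_pos'],s['ee_rot'],s['time_s'])
E
```

```text
[[ 0.021 -0.997  0.069  0.437]
 [-1.    -0.02   0.006 -0.122]
 [-0.005 -0.069 -0.998  0.969]
 [ 0.     0.     0.     1.   ]] 438.98527562661997
[[-0.274  0.836 -0.475  1.022]
 [ 0.962  0.242 -0.13   0.007]
 [ 0.006 -0.492 -0.871  1.037]
 [ 0.     0.     0.     1.   ]] 509.40858336836993
[0.22627472 0.58204329 0.23857294] [[ 9.31985802e-01 -3.62494211e-01 -6.40934532e-04]
 [-3.62494768e-01 -9.31983905e-01 -1.88238621e-03]
 [ 8.50134365e-05  1.98669264e-03 -9.99998023e-01]] 0.1
```

View pics/top0.png

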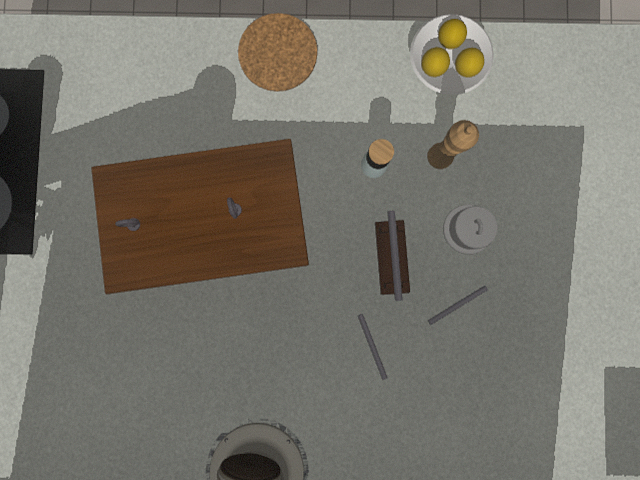

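View pics/scene0.png

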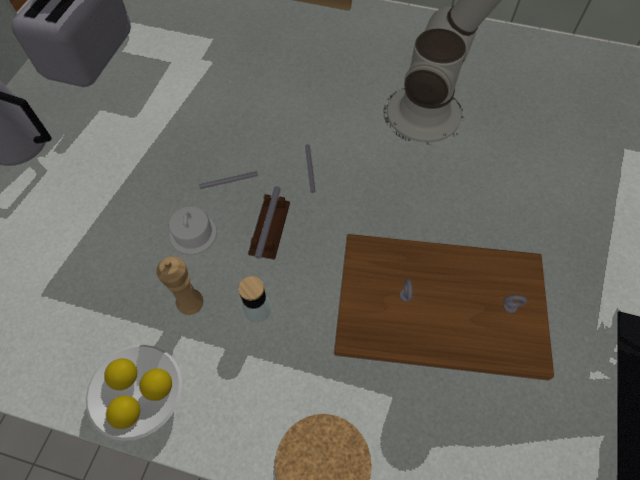

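The top view shows the board with corners near (92,167), (291,140), (308,265) and (106,293). The loose eye is at about (234,207), the fixed one at (128,224), and the rod on its rest runs (391,211) to (399,300). Next I'll enlarge crops of both.

```bash
python3 - <<'E'
from h import *
a=cv2.imread('pics/top0.png'); b=cv2.imread('pics/scene0.png')
R=lambda m,x,y,w,h,k: cv2.resize(m[y:y+h,x:x+w],None,fx=k,fy=k,interpolation=cv2.INTER_CUBIC)
p=R(a,205,177,65,60,6)   # eye top
q=R(b,375,260,65,60,6)    # eye scene
s=R(a,350,200,65,40,6)
t=R(a,350,280,65,40,6)
cv2.imwrite('pics/crop0.png',np.vstack([np.hstack([p,q])[:360],np.hstack([s,t])]))
for c in [(92,167),(291,140),(308,265),(106,293)]: print(ray('top0',*c,.03))
for z in(.03,.063,.086): print('eye',ray('top0',234,207,z))
print(ray('top0',391,211,.038),ray('top0',399,300,.038))
print(ray('scene0',276,189,.038),ray('scene0',260,257,.038))
for u,v in[(380,150),(460,130),(470,228)]: print(ray('top0',u,v,.1))
E
```

```text
[0.6426 0.3727 0.03  ]
[ 0.7105 -0.0582  0.03  ]
[ 0.4398 -0.1011  0.03  ]
[0.3715 0.3276 0.03  ]
eye [0.5613 0.061  0.03  ]
eye [0.5569 0.0546 0.063 ]
eye [0.5539 0.0501 0.086 ]
[ 0.5583 -0.2757  0.038 ] [ 0.3704 -0.2942  0.038 ]
[ 0.3743 -0.2919  0.038 ] [ 0.5577 -0.2674  0.038 ]
[ 0.6731 -0.2423  0.1   ]
[ 0.7172 -0.4028  0.1   ]
[ 0.5194 -0.4222  0.1   ]
```

View pics/crop0.png

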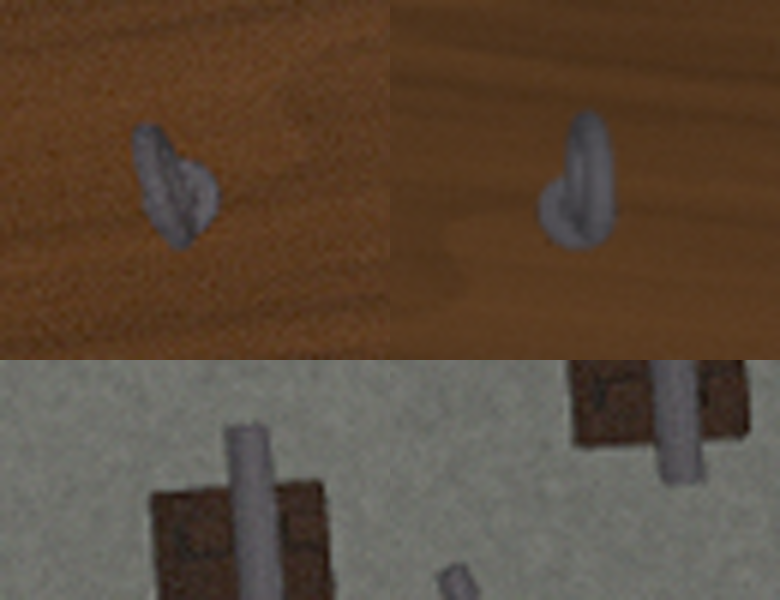

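The top crop shows the loose eye's ring from (148,125) to (180,240), which puts the hole axis roughly along world y. The rod end is sharp at top px (391.3,210.8). To refine both poses I'll fit silhouettes.

```bash
cat >> h.py <<'E'
from scipy.optimize import differential_evolution, minimize
K=4
def render(f,groups,x0,y0,w,h):
    m=np.zeros((h*K,w*K),np.uint8)
    for g in groups:
        P=np.array([proj(f,p) for p in g]); P=((P-[x0,y0]+.5)*K).round().astype(np.int32)
        cv2.fillConvexPoly(m,cv2.convexHull(P),255)
    return cv2.resize(m,(w,h),interpolation=cv2.INTER_AREA)/255.
def sph(c,rad): 
    return [np.array(c)+rad*np.array(d)/np.linalg.norm(d) for d in np.ndindex(3,3,3) for d in [np.array(d)-1] if np.any(d)]
def eye(x,y,a):  # a: ring-plane direction
    u=np.array([np.cos(a),np.sin(a),0]); pts=[np.array([x,y,.063])+18*1e-3*(np.cos(t)*u+np.sin(t)*np.array([0,0,1])) for t in np.linspace(0,2*np.pi,25)]
    g=[sph(p,.005)+sph(q,.005) for p,q in zip(pts[:-1],pts[1:])]
    g.append([[x+.014*np.cos(t),y+.014*np.sin(t),z] for t in np.linspace(0,6.28,20) for z in(.03,.036)])
    return g
def rod(x,y,a,z=.038,tilt=0):
    d=np.array([np.cos(a)*np.cos(tilt),np.sin(a)*np.cos(tilt),np.sin(tilt)]); n=np.array([-np.sin(a),np.cos(a),0]); k=np.cross(d,n)
    return [[np.array([x,y,z])+s*.095*d+.008*(np.cos(t)*n+np.sin(t)*k) for s in(-1,1) for t in np.linspace(0,6.28,16)]]
def grey(f,x0,y0,w,h,thr=12,dark=0):
    a=cv2.imread(f'pics/{f}.png')[y0:y0+h,x0:x0+w].astype(float)
    return a
E
python3 - <<'E'
from h import *
W={'top0':(215,187,40,40),'scene0':(390,267,40,50)}
M={}
for f,(x,y,w,h) in W.items():
    a=grey(f,x,y,w,h); M[f]=np.clip(1-(a[:,:,2]-a[:,:,0]-8)/22,0,1)  # wood: red>>blue
def cost(p,fs):
    return sum(np.sum(np.abs(render(f,eye(*p),*W[f])-M[f])) for f in fs)
for fs in(['top0'],['scene0'],['top0','scene0']):
    best=min((minimize(cost,[.5545,.0555,np.deg2rad(a)],(fs,),method='Nelder-Mead',options=dict(initial_simplex=[[.5545,.0555,np.deg2rad(a)],[.5585,.0555,np.deg2rad(a)],[.5545,.0595,np.deg2rad(a)],[.5545,.0555,np.deg2rad(a+15)]],maxiter=70)) for a in(5,30)),key=lambda s:s.fun)
    print(fs,best.x[:2].round(4),np.rad2deg(best.x[2]).round(1),best.fun.round(1),[M[f].sum().round() for f in fs])
E
```

```text
['top0'] [0.5561 0.0588] 19.2 15.0 [np.float64(184.0)]
['scene0'] [0.5544 0.0598] 15.5 15.4 [np.float64(200.0)]
['top0', 'scene0'] [0.5555 0.0598] 15.6 39.6 [np.float64(184.0), np.float64(200.0)]
```

>>> {"op": "servo_tool", "data": {"targets": [[1,-1.3,0,-0.12,87],[2,-2.6,0,-0.24,87],[3,-3.9,0,-0.36,87],[4,-5.2,0,-0.48,87],[5,-6.5,0,-0.6,87]]}}

```text
time_s: 0.52
tcp_pos: [0.354, 0.4155, 0.2392]
ee_rot: [[0.56, -0.828, -0.0], [-0.828, -0.56, -0.001], [0.0, 0.001, -1.0]]
wrist_force: [0.5, 1.4, 0.7]
gripper_width: 1.002
gripper_force: 0.0
```

>>> {"op": "servo_tool", "data": {"targets": [[0.12,-1.17,0,-0.1,87],[0.24,-2.34,0,-0.2,87],[0.36,-3.51,0,-0.3,87],[0.48,-4.68,0,-0.4,87],[0.6,-5.85,0,-0.51,87]]}}

```text
time_s: 0.93
tcp_pos: [0.3711, 0.2399, 0.2392]
ee_rot: [[0.085, -0.996, -0.001], [-0.996, -0.085, -0.0], [0.0, 0.001, -1.0]]
wrist_force: [0.3, 0.9, -0.1]
gripper_width: 1.001
gripper_force: 0.0
```

>>> {"op": "servo_tool", "data": {"targets": [[0.12,-1.17,0,-0.1,87],[0.24,-2.34,0,-0.2,87],[0.36,-3.51,0,-0.3,87],[0.48,-4.68,0,-0.4,87],[0.6,-5.85,0,-0.51,87]]}}

```text
time_s: 1.35
tcp_pos: [0.3889, 0.0647, 0.2395]
ee_rot: [[-0.412, -0.911, -0.0], [-0.911, 0.412, 0.0], [-0.0, 0.0, -1.0]]
wrist_force: [0.2, 0.0, 0.6]
gripper_width: 1.003
gripper_force: 0.0
```

>>> {"op": "servo_tool", "data": {"targets": [[0.12,-1.17,0,-0.1,87],[0.24,-2.34,0,-0.2,87],[0.36,-3.51,0,-0.3,87],[0.48,-4.68,0,-0.4,87],[0.6,-5.85,0,-0.51,87]]}}

```text
time_s: 1.77
tcp_pos: [0.407, -0.1108, 0.2395]
ee_rot: [[-0.805, -0.594, 0.0], [-0.594, 0.805, 0.0], [-0.0, 0.0, -1.0]]
wrist_force: [1.0, 1.1, -0.1]
gripper_width: 1.002
gripper_force: 0.0
```

>>> {"op": "servo_tool", "data": {"targets": [[0.12,-1.17,0,-0.1,87],[0.24,-2.34,0,-0.2,87],[0.36,-3.51,0,-0.3,87],[0.48,-4.68,0,-0.4,87],[0.6,-5.85,0,-0.51,87]]}}

```text
time_s: 2.18
tcp_pos: [0.425, -0.2864, 0.2392]
ee_rot: [[-0.992, -0.125, -0.0], [-0.125, 0.992, 0.0], [0.0, 0.0, -1.0]]
wrist_force: [0.4, 0.6, 0.3]
gripper_width: 1.001
gripper_force: 0.0
```

```bash
python3 - <<'E'
from h import *
W={'top0':(375,203,50,105),'scene0':(245,180,50,85)}
# rod brighter than dark base but counter is brighter too: minimise edge-free contrast: rod colour vs others
M={}
for f,(x,y,w,h) in W.items():
    a=grey(f,x,y,w,h)
    c=np.array([90,80,80])
    mid=a[h//2,:,:]; 
    hue=a[:,:,0]+a[:,:,2]-2*a[:,:,1]   # purple tint of the steel
    M[f]=hue; 
    print(f,'row',hue[h//2].round().astype(int)[::2], a[h//2,::4].astype(int).tolist())
E
```

```text
top0 row [-10   1   8   0   6  11   2   5   1   4  14   1   7  12   7  11  -5  -6
 -10  -8  -6  -3  -5  -3  -8] [[113, 119, 115], [33, 38, 51], [42, 49, 62], [35, 46, 59], [64, 63, 63], [93, 86, 93], [35, 43, 58], [34, 43, 59], [105, 109, 108], [102, 109, 106], [101, 107, 107], [106, 110, 109], [110, 115, 112]]
scene0 row [-6 -6 -6 -8 -6 -6  0  9  8  7  4  8  8  8  9  8  8  9 10  6 -6 -6 -6 -6
 -6] [[103, 107, 105], [100, 104, 102], [101, 105, 103], [51, 57, 63], [20, 30, 48], [80, 77, 78], [78, 73, 76], [18, 30, 51], [18, 29, 48], [17, 26, 45], [91, 96, 95], [101, 105, 103], [101, 105, 103]]
```

```bash
python3 - <<'E'
from h import *
c=cap('wrist','w1'); print(np.array(c['world_from_camera']).round(3),c['fx'])
E
```

```text
[[-0.125  0.949  0.291  0.345]
 [ 0.992  0.12   0.036 -0.298]
 [-0.001  0.293 -0.956  0.384]
 [ 0.     0.     0.     1.   ]] 383.02593384650794
```

View pics/w1.png

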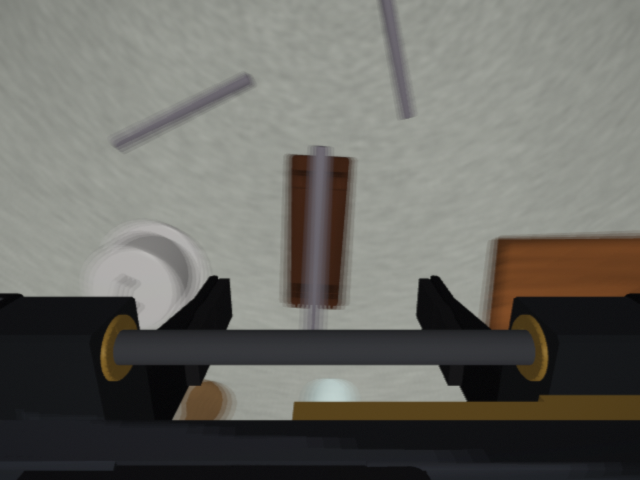

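In the wrist view the rod runs from (319.5,147) down to about (314,328), slightly rotated against the finger plane.

```bash
python3 - <<'E'
from h import *
A=[ray('w1',319.5,148,.040),ray('w1',314,329,.040),ray('w1',320,160,.046),ray('w1',315,300,.046)]; print(A)
for p,q in((A[0],A[1]),(A[2],A[3])): print(np.rad2deg(np.arctan2(*(q-p)[[1,0]])), np.linalg.norm(q-p),(p+q)/2)
p,q=ray('top0',391.3,211,.04),ray('top0',398.8,300.5,.04);print((p+q)/2,np.rad2deg(np.arctan2(*(p-q)[[1,0]])))
print(proj('w1',[.425,-.2865,.038]))
E
```

```text
[array([ 0.3719, -0.2985,  0.04  ]), array([ 0.5514, -0.2821,  0.04  ]), array([ 0.3816, -0.2968,  0.046 ]), array([ 0.5159, -0.2852,  0.046 ])]
5.220329856074324 0.18024763521333642 [ 0.46165 -0.2903   0.04   ]
4.936601564322769 0.13480003709198304 [ 0.44875 -0.291    0.046  ]
[ 0.4638 -0.2847  0.04  ] 5.2711153737193515
[325.5 207.6]
```

>>> {"op": "servo_tool", "data": {"targets": [[0.1,-0.07,-1.2,-0.033,87],[0.1,-0.07,-2.4,-0.033,87],[0.1,-0.07,-3.6,-0.033,87],[0.1,-0.07,-4.8,-0.033,87],[0.1,-0.07,-5.5,-0.033,87]]}}

```text
time_s: 2.65
tcp_pos: [0.4259, -0.2859, 0.0707]
ee_rot: [[-0.995, -0.096, -0.006], [-0.097, 0.995, 0.002], [0.005, 0.003, -1.0]]
wrist_force: [0.3, -0.3, 0.2]
gripper_width: 0.998
gripper_force: 0.0
```

>>> {"op": "servo_tool", "data": {"targets": [[0,0,-0.6,0,87],[0,0,-1.2,0,87],[0,0,-1.2,0,0],[0,0,-1.2,0,0],[0,0,-1.2,0,0]]}}

```text
time_s: 3.07
tcp_pos: [0.4291, -0.2869, 0.0393]
ee_rot: [[-0.995, -0.098, 0.001], [-0.098, 0.995, -0.001], [-0.001, -0.001, -1.0]]
wrist_force: [-0.2, -0.3, 0.2]
gripper_width: 0.852
gripper_force: 0.0
```

>>> {"op": "servo_tool", "data": {"targets": [[0,0,0,0,0],[0,0,0,0,0],[0,0,0,0,0],[0,0,0,0,0],[0,0,0,0,0]]}}

```text
time_s: 3.48
tcp_pos: [0.4286, -0.2868, 0.039]
ee_rot: [[-0.995, -0.098, 0.001], [-0.098, 0.995, -0.0], [-0.001, -0.0, -1.0]]
wrist_force: [-0.2, 0.0, 0.3]
gripper_width: 0.473
gripper_force: 0.0
```

>>> {"op": "servo_tool", "data": {"targets": [[0,0,0,0,0],[0,0,0,0,0],[0,0,0,0,0],[0,0,0,0,0],[0,0,0,0,0]]}}

```text
time_s: 3.9
tcp_pos: [0.4284, -0.2867, 0.0385]
ee_rot: [[-0.995, -0.098, -0.0], [-0.098, 0.995, 0.0], [0.0, 0.0, -1.0]]
wrist_force: [-0.4, 0.0, 1.5]
gripper_width: 0.178
gripper_force: 30.0
```

>>> {"op": "servo_tool", "data": {"targets": [[0,0,0,0,0],[0,0,0,0,0],[0,0,0,0,0],[0,0,0,0,0],[0,0,0,0,0]]}}

```text
time_s: 4.32
tcp_pos: [0.4284, -0.2867, 0.0385]
ee_rot: [[-0.995, -0.098, -0.0], [-0.098, 0.995, 0.0], [0.0, 0.0, -1.0]]
wrist_force: [-0.5, -0.3, -0.9]
gripper_width: 0.176
gripper_force: 30.0
```

>>> {"op": "servo_tool", "data": {"targets": [[0,0,0.5,0,0],[0,0,1.2,0,0],[0,0,2.2,0,0],[0,0,3.2,0,0],[0,0,4,0,0]]}}

```text
time_s: 4.73
tcp_pos: [0.4284, -0.2867, 0.1602]
ee_rot: [[-0.995, -0.098, 0.0], [-0.098, 0.995, -0.0], [-0.0, -0.0, -1.0]]
wrist_force: [0.5, -0.8, -1.9]
gripper_width: 0.177
gripper_force: 30.0
```

>>> {"op": "servo_tool", "data": {"targets": [[0.38,0.44,0,0.118,0],[0.76,0.88,0,0.236,0],[1.14,1.32,0,0.354,0],[1.52,1.76,0,0.472,0],[1.92,2.19,0,0.59,0]]}}

```text
time_s: 5.15
tcp_pos: [0.4858, -0.2202, 0.1581]
ee_rot: [[-0.769, -0.639, -0.001], [-0.639, 0.769, 0.001], [0.001, 0.001, -1.0]]
wrist_force: [0.0, -0.5, -1.9]
gripper_width: 0.17
gripper_force: 30.0
```

>>> {"op": "servo_tool", "data": {"targets": [[0.38,0.44,0,0.118,0],[0.76,0.88,0,0.236,0],[1.14,1.32,0,0.354,0],[1.52,1.76,0,0.472,0],[1.92,2.19,0,0.59,0]]}}

```text
time_s: 5.57
tcp_pos: [0.5435, -0.1545, 0.1579]
ee_rot: [[-0.283, -0.959, -0.002], [-0.959, 0.283, 0.0], [0.0, 0.002, -1.0]]
wrist_force: [-0.3, -0.3, -1.6]
gripper_width: 0.178
gripper_force: 30.0
```

>>> {"op": "servo_tool", "data": {"targets": [[0.38,0.44,0,0.118,0],[0.76,0.88,0,0.236,0],[1.14,1.32,0,0.354,0],[1.52,1.76,0,0.472,0],[1.92,2.19,0,0.59,0]]}}

```text
time_s: 5.98
tcp_pos: [0.6011, -0.0888, 0.1578]
ee_rot: [[0.298, -0.955, -0.002], [-0.955, -0.298, 0.0], [-0.001, 0.002, -1.0]]
wrist_force: [-0.3, -0.7, -1.7]
gripper_width: 0.174
gripper_force: 30.0
```

>>> {"op": "servo_tool", "data": {"targets": [[0,0,-0.7,0,0],[0,0,-1.4,0,0],[0,0,-1.8,0,0],[0,0,-2,0,0],[0,0,-2,0,0]]}}

```text
time_s: 6.4
tcp_pos: [0.5999, -0.0897, 0.0964]
ee_rot: [[0.292, -0.956, -0.004], [-0.956, -0.292, -0.0], [-0.001, 0.004, -1.0]]
wrist_force: [-0.3, 0.1, -1.3]
gripper_width: 0.171
gripper_force: 30.0
```

```bash
python3 - <<'E'
from h import *
for n in('top','scene','wrist'): cap(n,n[0]+'2')
a=cv2.imread('pics/t2.png')[150:290,190:330]; b=cv2.imread('pics/s2.png')[230:370,340:480]
cv2.imwrite('pics/crop2.png',np.hstack([cv2.resize(m,None,fx=2.85,fy=2.85,interpolation=cv2.INTER_CUBIC) for m in(a,b)]))
E
```

```text
(no output)
```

View pics/crop2.png

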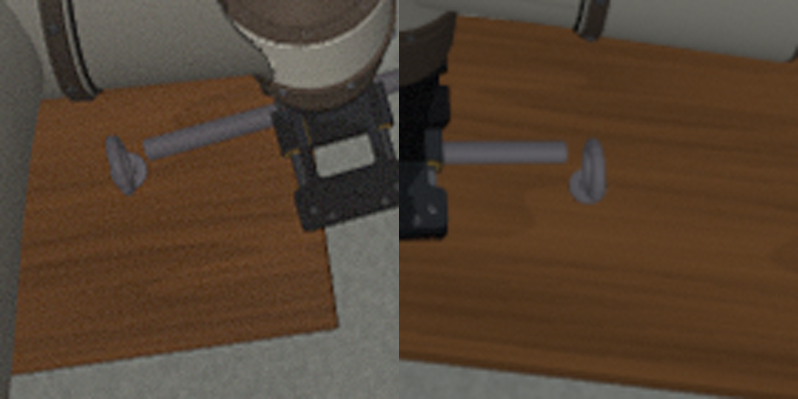

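View pics/w2.png

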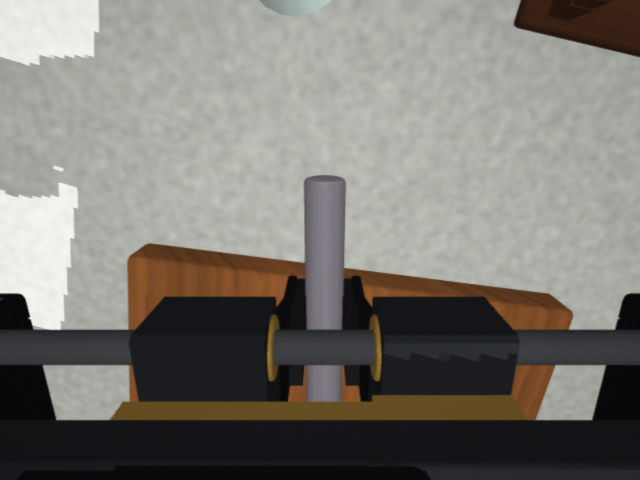

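The top crop shows the rod tip at full-image px (242.6,202.6) pointing at the eye, and the scene crop shows the tip at (398.6,283.3). In the wrist view the rod is straight in the fingers. I'll fit the rod and eye together in both pictures to cancel the calibration bias.

```bash
cat > fit.py <<'E'
from h import *
W={'t2':(222,183,58,42),'s2':(362,268,58,45)}
M={}
for f,(x,y,w,h) in W.items():
    a=grey(f,x,y,w,h); M[f]=np.clip(1-(a[:,:,2]-a[:,:,0]-8)/22,0,1)
def cost(p,fs=('t2','s2')):
    return sum(np.sum(np.abs(render(f,eye(*p[:3])+rod(p[3],p[4],p[5],p[6],p[7]),*W[f])-M[f])) for f in fs)
tcp=np.array([.5999,-.0897,.0964]); d=np.array([-.292,.956])
m=tcp[:2]+.036*d
x0=np.array([.5555,.059,.29,m[0],m[1],np.deg2rad(107),.096,0])
st=np.array([.003,.003,.15,.004,.004,.05,.005,.05])
s=minimize(cost,x0,method='Nelder-Mead',options=dict(initial_simplex=np.vstack([x0]+[x0+st*e for e in np.eye(8)]),maxiter=500))
p=s.x; print('cost',cost(x0),s.fun); print(p.round(4),np.rad2deg(p[[2,5,7]]).round(1))
d=np.array([np.cos(p[5]),np.sin(p[5])]); n=np.array([-d[1],d[0]]); e=p[:2]-p[3:5]
print('eye in rod: along',e@d,'left',e@n,'mid offset vs tcp',(p[3:5]-tcp[:2])@d,(p[3:5]-tcp[:2])@n, 'z tip',p[6]+.095*np.sin(p[7]))
for f in W: print(f,[ (proj(f,list(p[3:5]+.095*d)+[p[6]+.095*np.sin(p[7])]))])
E
python3 fit.py
```

```text
cost 131.25311942959001 98.90267379679145
[ 0.556   0.0598  0.3039  0.5899 -0.0552  1.8638  0.0941  0.0135] [ 17.4 106.8   0.8]
eye in rod: along 0.11989797040567093 left -0.000746992185293241 mid offset vs tcp 0.03595722068392014 -0.000369920443543335 z tip 0.09542688201471686
t2 [array([240.4, 202.3])]
s2 [array([397.5, 282.6])]
```

>>> {"op": "servo_tool", "data": {"targets": [[0,0,-0.5,0,0],[0,0,-1.0,0,0],[0.01,0,-1.08,0,0],[0.02,0,-1.08,0,0],[0.02,0,-1.08,0,0]]}}

```text
time_s: 6.97
tcp_pos: [0.6028, -0.0897, 0.0673]
ee_rot: [[0.293, -0.956, 0.002], [-0.956, -0.293, -0.0], [0.001, -0.002, -1.0]]
wrist_force: [-0.9, 0.7, -1.8]
gripper_width: 0.174
gripper_force: 30.0
```

>>> {"op": "servo_tool", "data": {"targets": [[-0.12,0.4,0,0,0],[-0.24,0.8,0,0,0],[-0.36,1.2,0,0,0],[-0.48,1.6,0,0,0],[-0.6,2.0,0,0,0]]}}

```text
time_s: 7.38
tcp_pos: [0.5835, -0.0279, 0.0666]
ee_rot: [[0.294, -0.956, 0.001], [-0.956, -0.294, 0.0], [0.0, -0.001, -1.0]]
wrist_force: [-0.9, 0.0, -1.8]
gripper_width: 0.171
gripper_force: 30.0
```

>>> {"op": "servo_tool", "data": {"targets": [[-0.16,0.41,-0.04,0,0],[-0.28,0.82,-0.08,0,0],[-0.4,1.23,-0.08,0,0],[-0.52,1.64,-0.08,0,0],[-0.64,2.04,-0.08,0,0]]}}

```text
time_s: 7.8
tcp_pos: [0.5643, 0.0329, 0.0637]
ee_rot: [[0.293, -0.956, -0.0], [-0.956, -0.293, -0.0], [0.0, 0.0, -1.0]]
wrist_force: [0.5, -0.4, -2.1]
gripper_width: 0.174
gripper_force: 30.0
```

>>> {"op": "servo_tool", "data": {"targets": [[0,0,-0.05,0,0],[0,0,-0.1,0,0],[0,0,-0.1,0,30],[0,0,-0.1,0,45],[0,0,-0.1,0,45]]}}

```text
time_s: 8.22
tcp_pos: [0.5651, 0.0312, 0.061]
ee_rot: [[0.292, -0.956, 0.001], [-0.956, -0.292, 0.0], [0.0, -0.001, -1.0]]
wrist_force: [0.1, 0.2, 0.8]
gripper_width: 0.315
gripper_force: 0.0
```

>>> {"op": "servo_tool", "data": {"targets": [[0,0,0,0,45],[0,0,0,0,45],[0,0,0,0,45],[0,0,0,0,45],[0,0,0,0,45]]}}

```text
time_s: 8.63
tcp_pos: [0.5647, 0.0315, 0.0608]
ee_rot: [[0.293, -0.956, 0.0], [-0.956, -0.293, -0.0], [0.0, -0.0, -1.0]]
wrist_force: [-0.1, 0.5, -0.1]
gripper_width: 0.515
gripper_force: 0.0
```

```bash
python3 - <<'E'
from h import *
for n in('top','scene'): cap(n,n[0]+'3')
a=cv2.imread('pics/t3.png')[150:290,170:310]; b=cv2.imread('pics/s3.png')[230:370,340:480]
cv2.imwrite('pics/crop3.png',np.hstack([cv2.resize(m,None,fx=2.85,fy=2.85,interpolation=cv2.INTER_CUBIC) for m in(a,b)]))
E
```

```text
(no output)
```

View pics/crop3.png

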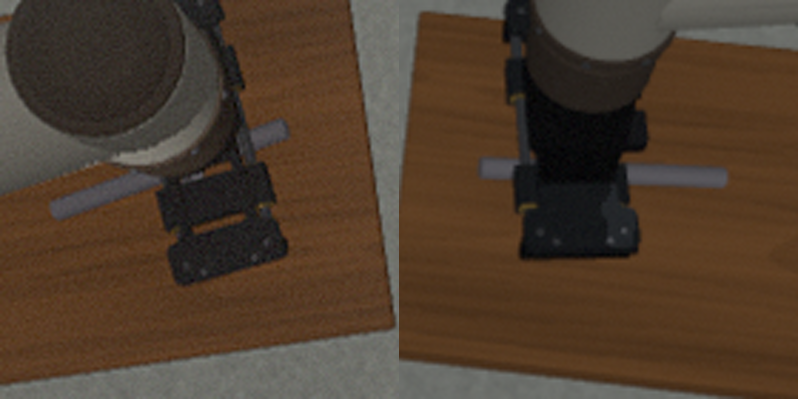

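The rod now passes through the eye and has been released. Its ends are at top px (190.4,223.3) and (269.3,195.6), scene px (454.4,292.5) and (369.5,288.9). Next I'll triangulate it and work out the turning arc.

```bash
python3 - <<'E'
from h import *
from scipy.optimize import least_squares
E=[]
for t,s in(((190.4,223.3),(454.4,292.5)),((269.3,195.6),(369.5,288.9))):
    q=least_squares(lambda x:np.r_[proj('t3',x)-t,proj('s3',x)-s],[.55,.05,.06]); E.append(q.x); print(q.x.round(4),q.fun.round(1))
d=E[0]-E[1]; print(np.linalg.norm(d),np.rad2deg(np.arctan2(d[1],d[0])),np.arcsin(d[2]/np.linalg.norm(d)),(E[0]+E[1])/2)
E
```

```text
[0.55 0.05 0.06] [ 46.  -12.8 -51.3  -6.3]
[0.55 0.05 0.06] [-32.9  14.9  33.6  -2.7]
0.0 0.0 nan [0.55 0.05 0.06]<stdin>:6: RuntimeWarning: invalid value encountered in scalar divide
```

```bash
python3 - <<'E'
from h import *
from scipy.optimize import least_squares
E=[]
for t,s in(((190.4,223.3),(454.4,292.5)),((269.3,195.6),(369.5,288.9))):
    q=least_squares(lambda x:np.r_[proj('t3',x)-t,proj('s3',x)-s],[.55,.05,.06],diff_step=.02); E.append(q.x); print(q.x.round(4),q.fun.round(1))
d=E[0]-E[1]; print(np.linalg.norm(d),np.rad2deg(np.arctan2(d[1],d[0])),np.arcsin(d[2]/np.linalg.norm(d)),(E[0]+E[1])/2)
E
```

```text
[0.5229 0.1562 0.0339] [-1.7  0.4 -1.7  0.2]
[ 0.5807 -0.0177  0.0707] [-0.7  0.1 -0.7  0. ]
0.1868860454128693 108.40016113105771 -0.19817697499909723 [0.55177398 0.06925849 0.05229471]
```

>>> {"op": "servo_tool", "data": {"targets": [[0.09,-0.3,0.17,0,45],[0.18,-0.59,0.17,0,45],[0.18,-0.59,0.17,0,45],[0.18,-0.59,0.17,0,20],[0.18,-0.59,0.17,0,0]]}}

```text
time_s: 9.15
tcp_pos: [0.57, 0.0135, 0.0658]
ee_rot: [[0.292, -0.956, -0.0], [-0.956, -0.292, 0.0], [-0.0, 0.0, -1.0]]
wrist_force: [0.8, -0.8, -0.4]
gripper_width: 0.434
gripper_force: 0.0
```

>>> {"op": "servo_tool", "data": {"targets": [[0,0,0,0,0],[0,0,0,0,0],[0,0,0,0,0],[0,0,0,0,0],[0,0,0,0,0]]}}

```text
time_s: 9.57
tcp_pos: [0.57, 0.014, 0.0658]
ee_rot: [[0.293, -0.956, -0.0], [-0.956, -0.293, 0.0], [-0.0, 0.0, -1.0]]
wrist_force: [-0.4, 0.2, 0.5]
gripper_width: 0.172
gripper_force: 29.9
```

>>> {"op": "servo_tool", "data": {"targets": [[0,0,0,0,0],[0,0,0,0,0],[0,0,0,0,0],[0,0,0,0,0],[0,0,0,0,0]]}}

```text
time_s: 9.98
tcp_pos: [0.57, 0.014, 0.0658]
ee_rot: [[0.293, -0.956, -0.0], [-0.956, -0.293, 0.0], [-0.0, 0.0, -1.0]]
wrist_force: [-0.6, 1.0, 0.3]
gripper_width: 0.178
gripper_force: 29.9
```

```bash
cat > arc.py <<'E'
import numpy as np
from station import r
s=r.sense(); L=np.array([.556,.0598]); v=np.array(s['tcp_pos'])[:2]-L; th=np.arctan2(v[1],v[0]); R=np.hypot(*v)
yaw=np.degrees(np.arctan2(s['ee_rot'][1][0],s['ee_rot'][0][0]))
print('R',R,'th',np.degrees(th),'yaw',yaw,s['gripper_force'],s['gripper_width'],np.array(s['wrist_force']).round(1),np.array(s['moment']).round(2),'j6',s['joints'][5],s['tcp_pos'][2])
for c in range(7):
    b=th-.4*c
    print(c,[[round(float(R*(np.cos(b-.08*k)-np.cos(b))/.03),3),round(float(R*(np.sin(b-.08*k)-np.sin(b))/.03),3),0,round(-.08*k,2),0] for k in range(1,6)])
E
python3 arc.py
```

```text
R 0.04790416601745617 th -73.0211638348387 yaw -72.98098353349702 29.922272376716137 0.17754231474015694 [-0.6  1.   0.3] [0.32 0.14 0.02] j6 -0.6522611688805775 0.06580976611852919
0 [[-0.124, -0.032, 0, -0.08, 0], [-0.249, -0.055, 0, -0.16, 0], [-0.376, -0.067, 0, -0.24, 0], [-0.504, -0.069, 0, -0.32, 0], [-0.632, -0.061, 0, -0.4, 0]]
1 [[-0.126, 0.018, 0, -0.08, 0], [-0.251, 0.047, 0, -0.16, 0], [-0.373, 0.085, 0, -0.24, 0], [-0.491, 0.133, 0, -0.32, 0], [-0.605, 0.19, 0, -0.4, 0]]
2 [[-0.109, 0.066, 0, -0.08, 0], [-0.213, 0.141, 0, -0.16, 0], [-0.31, 0.223, 0, -0.24, 0], [-0.401, 0.313, 0, -0.32, 0], [-0.484, 0.411, 0, -0.4, 0]]
3 [[-0.075, 0.103, 0, -0.08, 0], [-0.141, 0.212, 0, -0.16, 0], [-0.199, 0.327, 0, -0.24, 0], [-0.247, 0.445, 0, -0.32, 0], [-0.286, 0.566, 0, -0.4, 0]]
4 [[-0.029, 0.124, 0, -0.08, 0], [-0.047, 0.251, 0, -0.16, 0], [-0.056, 0.378, 0, -0.24, 0], [-0.054, 0.506, 0, -0.32, 0], [-0.043, 0.633, 0, -0.4, 0]]
5 [[0.022, 0.126, 0, -0.08, 0], [0.054, 0.249, 0, -0.16, 0], [0.096, 0.37, 0, -0.24, 0], [0.147, 0.487, 0, -0.32, 0], [0.207, 0.6, 0, -0.4, 0]]
6 [[0.069, 0.107, 0, -0.08, 0], [0.147, 0.209, 0, -0.16, 0], [0.232, 0.304, 0, -0.24, 0], [0.325, 0.391, 0, -0.32, 0], [0.424, 0.472, 0, -0.4, 0]]
```

>>> {"op": "servo_tool", "data": {"targets": [[-0.124,-0.032,0,-0.08,0],[-0.249,-0.055,0,-0.16,0],[-0.376,-0.067,0,-0.24,0],[-0.504,-0.069,0,-0.32,0],[-0.632,-0.061,0,-0.4,0]]}}

```text
time_s: 10.4
tcp_pos: [0.5507, 0.012, 0.0658]
ee_rot: [[-0.107, -0.994, -0.0], [-0.994, 0.107, 0.0], [0.0, 0.0, -1.0]]
wrist_force: [-1.7, 1.5, 0.4]
gripper_width: 0.175
gripper_force: 29.9
```

>>> {"op": "servo_tool", "data": {"targets": [[-0.126,0.018,0,-0.08,0],[-0.251,0.047,0,-0.16,0],[-0.373,0.085,0,-0.24,0],[-0.491,0.133,0,-0.32,0],[-0.605,0.19,0,-0.4,0]]}}

```text
time_s: 10.82
tcp_pos: [0.533, 0.0176, 0.066]
ee_rot: [[-0.484, -0.875, 0.0], [-0.875, 0.484, -0.001], [0.0, -0.001, -1.0]]
wrist_force: [0.9, -1.1, 0.3]
gripper_width: 0.175
gripper_force: 30.2
```

```bash
python3 arc.py | head -1
```

```text
R 0.048087951417786164 th -118.58112127882175 yaw -118.95830221351848 30.209425468929112 0.17460381859781338 [ 0.9 -1.1  0.3] [-0.1  -0.15  0.36] j6 -48.34989532305867 0.06602196734231185
```

Moment z is 0.36 N m, so the eye is following with little side force. I'll continue the turn.

>>> {"op": "servo_tool", "data": {"targets": [[-0.109,0.066,0,-0.08,0],[-0.213,0.141,0,-0.16,0],[-0.31,0.223,0,-0.24,0],[-0.401,0.313,0,-0.32,0],[-0.484,0.411,0,-0.4,0]]}}

```text
time_s: 11.23
tcp_pos: [0.5184, 0.0296, 0.066]
ee_rot: [[-0.787, -0.617, -0.0], [-0.617, 0.787, -0.001], [0.001, -0.001, -1.0]]
wrist_force: [-0.6, -2.6, 0.3]
gripper_width: 0.175
gripper_force: 30.2
```

>>> {"op": "servo_tool", "data": {"targets": [[-0.075,0.103,0,-0.08,0],[-0.141,0.212,0,-0.16,0],[-0.199,0.327,0,-0.24,0],[-0.247,0.445,0,-0.32,0],[-0.286,0.566,0,-0.4,0]]}}

```text
time_s: 11.65
tcp_pos: [0.5096, 0.0464, 0.066]
ee_rot: [[-0.965, -0.262, -0.001], [-0.262, 0.965, -0.001], [0.001, -0.001, -1.0]]
wrist_force: [0.9, -3.0, -0.1]
gripper_width: 0.173
gripper_force: 30.1
```

>>> {"op": "servo_tool", "data": {"targets": [[-0.029,0.124,0,-0.08,0],[-0.047,0.251,0,-0.16,0],[-0.056,0.378,0,-0.24,0],[-0.054,0.506,0,-0.32,0],[-0.043,0.633,0,-0.4,0]]}}

```text
time_s: 12.07
tcp_pos: [0.5081, 0.0652, 0.0659]
ee_rot: [[-0.991, 0.135, -0.001], [0.135, 0.991, -0.002], [0.001, -0.002, -1.0]]
wrist_force: [0.2, -3.6, 1.0]
gripper_width: 0.175
gripper_force: 30.0
```

```bash
python3 arc.py | head -1
```

```text
R 0.04818132509690583 th 173.5561944111348 yaw 172.24267435590338 30.040767956525087 0.17456950278997527 [ 0.2 -3.6  1. ] [-0.99 -0.28  0.12] j6 -123.34248105970458 0.06590135661289477
```

>>> {"op": "servo_tool", "data": {"targets": [[0.022,0.126,0,-0.08,0],[0.054,0.249,0,-0.16,0],[0.096,0.37,0,-0.24,0],[0.147,0.487,0,-0.32,0],[0.147,0.487,0,-0.32,0]]}}

```text
time_s: 12.48
tcp_pos: [0.5125, 0.08, 0.0658]
ee_rot: [[-0.899, 0.438, -0.002], [0.438, 0.899, -0.002], [0.001, -0.002, -1.0]]
wrist_force: [-1.2, -3.6, 0.4]
gripper_width: 0.171
gripper_force: 29.9
```

```bash
python3 arc.py | head -2; python3 - <<'E'
from h import *
for n in('top','scene'): cap(n,n[0]+'4')
a=cv2.imread('pics/t4.png')[150:290,170:310]; b=cv2.imread('pics/s4.png')[230:370,340:480]
cv2.imwrite('pics/crop4.png',np.hstack([cv2.resize(m,None,fx=2.85,fy=2.85,interpolation=cv2.INTER_CUBIC) for m in(a,b)]))
E
```

```text
R 0.0479764517977345 th 155.06498506468938 yaw 154.04649450817374 29.932002117857337 0.17055196113279417 [-1.2 -3.6  0.4] [-1.03  0.02  0.11] j6 -142.84114658251866 0.06580922793090375
0 [[0.059, 0.114, 0, -0.08, 0], [0.126, 0.222, 0, -0.16, 0], [0.202, 0.325, 0, -0.24, 0], [0.286, 0.422, 0, -0.32, 0], [0.377, 0.511, 0, -0.4, 0]]
```

View pics/crop4.png

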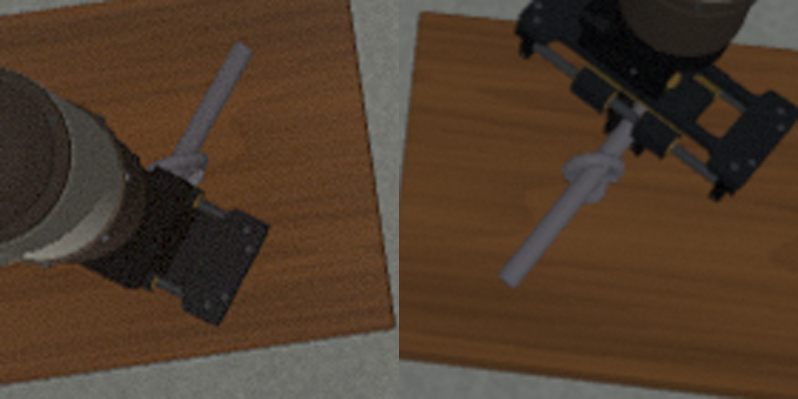

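The eye is turning with the rod and the ring is now nearly along the board's length. I'll go on with smaller steps until it stops.

>>> {"op": "servo_tool", "data": {"targets": [[0.029,0.057,0,-0.04,0],[0.059,0.114,0,-0.08,0],[0.092,0.169,0,-0.12,0],[0.126,0.222,0,-0.16,0],[0.126,0.222,0,-0.16,0]]}}

```text
time_s: 13.0
tcp_pos: [0.5155, 0.0859, 0.0654]
ee_rot: [[-0.819, 0.574, -0.003], [0.574, 0.819, -0.002], [0.001, -0.004, -1.0]]
wrist_force: [-1.7, -5.7, 0.2]
gripper_width: 0.176
gripper_force: 30.1
```

```bash
python3 arc.py | head -2
```

```text
R 0.04817616367432495 th 147.16868294025727 yaw 144.98479418488841 30.14122827909887 0.17589891150047743 [-1.7 -5.7  0.2] [-1.52  0.12  0.28] j6 -152.34649117991611 0.06541652239181296
0 [[0.074, 0.105, 0, -0.08, 0], [0.156, 0.204, 0, -0.16, 0], [0.246, 0.296, 0, -0.24, 0], [0.342, 0.38, 0, -0.32, 0], [0.446, 0.457, 0, -0.4, 0]]
```

>>> {"op": "servo_tool", "data": {"targets": [[0.018,0.027,0,-0.02,0],[0.036,0.053,0,-0.04,0],[0.055,0.079,0,-0.06,0],[0.074,0.105,0,-0.08,0],[0.074,0.105,0,-0.08,0]]}}

```text
time_s: 13.42
tcp_pos: [0.5161, 0.0874, 0.0649]
ee_rot: [[-0.772, 0.636, -0.007], [0.636, 0.772, -0.005], [0.002, -0.009, -1.0]]
wrist_force: [-2.2, -10.2, 0.5]
gripper_width: 0.181
gripper_force: 31.6
```

```bash
python3 arc.py | head -2
```

```text
R 0.048515747437793584 th 145.25846027373296 yaw 140.49660818250206 31.553935351548716 0.18090053048431867 [ -2.2 -10.2   0.5] [-2.68  0.35  0.67] j6 -157.02405741307695 0.06485323305173907
0 [[0.078, 0.103, 0, -0.08, 0], [0.164, 0.2, 0, -0.16, 0], [0.257, 0.289, 0, -0.24, 0], [0.357, 0.371, 0, -0.32, 0], [0.464, 0.445, 0, -0.4, 0]]
```

Side force has risen from 3.6 N to 10 N while the position lags, which is the hard stop. I'll give it one more small push and hold, then open and lift off.

>>> {"op": "servo_tool", "data": {"targets": [[0.02,0.026,0,-0.02,0],[0.039,0.052,0,-0.04,0],[0.039,0.052,0,-0.04,0],[0.039,0.052,0,-0.04,0],[0.039,0.052,0,-0.04,0]]}}

```text
time_s: 13.83
tcp_pos: [0.5164, 0.0879, 0.0646]
ee_rot: [[-0.746, 0.666, -0.009], [0.666, 0.746, -0.007], [0.002, -0.011, -1.0]]
wrist_force: [-2.5, -12.8, 0.7]
gripper_width: 0.173
gripper_force: 32.3
```

```bash
python3 arc.py | head -1; python3 - <<'E'
from h import *
for n in('top','scene'): cap(n,n[0]+'5')
E
```

```text
R 0.04854830952445107 th 144.56691869843877 yaw 138.2458780205213 32.32536313589662 0.17260350827580118 [ -2.5 -12.8   0.7] [-3.59  0.37  0.76] j6 -159.35310937656192 0.06458303985751195
```

>>> {"op": "servo_tool", "data": {"targets": [[-0.04,-0.06,0.03,0.04,0],[-0.06,-0.1,0.03,0.08,0],[-0.06,-0.1,0.03,0.08,0],[-0.06,-0.1,0.03,0.08,45],[-0.06,-0.1,0.03,0.08,45]]}}

```text
time_s: 14.35
tcp_pos: [0.5172, 0.0878, 0.0661]
ee_rot: [[-0.795, 0.606, -0.003], [0.606, 0.795, -0.001], [0.001, -0.003, -1.0]]
wrist_force: [-0.7, -2.1, 0.1]
gripper_width: 0.254
gripper_force: 1.0
```

>>> {"op": "servo_tool", "data": {"targets": [[0,0,0,0,60],[0,0,0,0,60],[0,0,0,0,60],[0,0,0,0,60],[0,0,0,0,60]]}}

```text
time_s: 14.77
tcp_pos: [0.5187, 0.0895, 0.0669]
ee_rot: [[-0.795, 0.607, 0.001], [0.607, 0.795, 0.001], [-0.0, 0.001, -1.0]]
wrist_force: [0.1, 1.2, 0.1]
gripper_width: 0.619
gripper_force: 0.0
```

>>> {"op": "servo_tool", "data": {"targets": [[0,0,0.5,0,60],[0,0,1.2,0,60],[0,0,2.4,0,60],[0,0,3.6,0,60],[0,0,4.8,0,60]]}}

```text
time_s: 15.18
tcp_pos: [0.5181, 0.0891, 0.2123]
ee_rot: [[-0.795, 0.607, -0.0], [0.607, 0.795, 0.0], [0.0, -0.0, -1.0]]
wrist_force: [1.7, 0.5, 0.3]
gripper_width: 0.685
gripper_force: 0.0
```

>>> {"op": "servo_tool", "data": {"targets": [[-0.3,1,0.3,0.1,60],[-0.6,2,0.6,0.2,60],[-0.9,3,0.6,0.3,60],[-1.2,4,0.6,0.4,60],[-1.5,5,0.6,0.5,60]]}}

```text
time_s: 15.6
tcp_pos: [0.4727, 0.2406, 0.2293]
ee_rot: [[-0.989, 0.147, 0.001], [0.147, 0.989, 0.001], [-0.001, 0.001, -1.0]]
wrist_force: [0.8, -0.2, -0.2]
gripper_width: 0.69
gripper_force: 0.0
```

>>> {"op": "servo_tool", "data": {"targets": [[-0.1,1,0,0.1,60],[-0.2,2,0,0.2,60],[-0.3,3,0,0.3,60],[-0.3,3,0,0.3,60],[-0.3,3,0,0.3,60]]}}

```text
time_s: 16.02
tcp_pos: [0.4638, 0.3304, 0.2283]
ee_rot: [[-0.989, -0.149, -0.0], [-0.149, 0.989, -0.0], [0.001, -0.0, -1.0]]
wrist_force: [-0.6, 0.4, -0.1]
gripper_width: 0.687
gripper_force: 0.0
```

```bash
python3 - <<'E'
from h import *
for n in('top','scene'): cap(n,n[0]+'6')
a=cv2.imread('pics/t6.png')[150:290,170:310]; b=cv2.imread('pics/s6.png')[230:370,340:480]
cv2.imwrite('pics/crop6.png',np.hstack([cv2.resize(m,None,fx=2.85,fy=2.85,interpolation=cv2.INTER_CUBIC) for m in(a,b)]))
E
```

```text
(no output)
```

View pics/crop6.png

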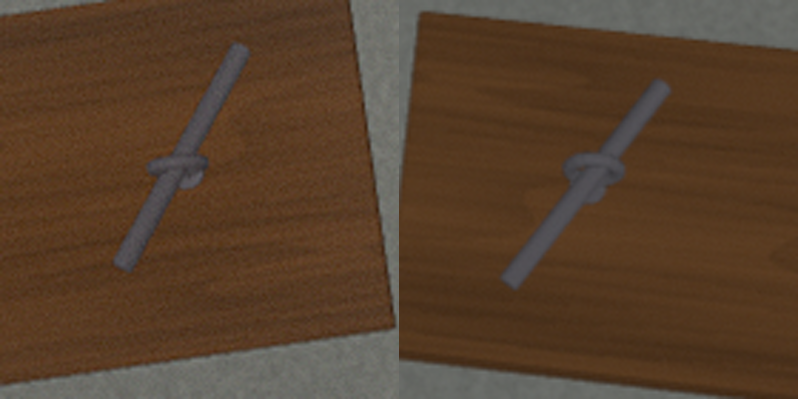

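The rod lies in the loop, and the ring looks along the board's length at top crop (178,165). I'll measure the ring angle against the board's y direction of about 99°.

```bash
sed -e "s/'t2':(222,183,58,42),'s2':(362,268,58,45)/'t6':(205,160,60,90),'s6':(370,252,70,85)/" -e "s/'t2','s2'/'t6','s6'/" -e "s/x0=np.*/x0=np.array([.556,.0598,np.deg2rad(97),.5635,.055,np.deg2rad(-31),.057,-.18])/" fit.py > fit6.py; python3 fit6.py; python3 - <<'E'
from h import *
C=[ray('top0',*c,.03)[:2] for c in [(92,167),(291,140),(308,265),(106,293)]]
for a,b in((1,0),(2,3)): v=C[a-0]-C[b]; v=C[b]-C[a]; print(np.rad2deg(np.arctan2(v[1],v[0])))
E
```

```text
cost 1001.1973262032085 140.96631016042784
[ 0.5543  0.0592  1.6725  0.5643  0.0572 -0.4207  0.0536 -0.191 ] [ 95.8 -24.1 -10.9]
eye in rod: along -0.009958868339363212 left -0.0022270710626360103 mid offset vs tcp -0.09248764687320139 0.11952242842368148 z tip 0.035540034642891474
t6 [array([254.7, 165.7])]
s6 [array([376.5, 330.5])]
98.95487276282434
99.0522211892548
```

Ring fits at 95.8°, consistent with home at 99°, but the rod barely turned after t4. I'll check the fit's bias on the fixed eye, which is known to be at 99°, and compare the rod across pictures.

```bash
cat > f7.py <<'E'
from h import *
def run(W,base,x0,st,extra=lambda p:[]):
    M={}
    for f,(x,y,w,h) in W.items():
        a=grey(f,x,y,w,h); M[f]=np.clip(1-(a[:,:,2]-a[:,:,0]-8)/22,0,1)
    cost=lambda p:sum(np.sum(np.abs(render(f,eye(*p[:3])+extra(p),*W[f])-M[f])) for f in W)
    s=minimize(cost,x0,method='Nelder-Mead',options=dict(initial_simplex=np.vstack([x0]+[x0+st*e for e in np.eye(len(x0))]),maxiter=400))
    print(base,s.x[:2].round(4),np.rad2deg(s.x[2]).round(1),np.rad2deg(s.x[5:]).round(1),s.fun.round(1))
for n in range(3):
  WW=[{'top0':(108,205,40,38),'scene0':(490,280,48,45)},{'top0':(108,205,40,38)},{'scene0':(490,280,48,45)}][n]
  run(WW,'fixed',np.array([.521,.276,np.deg2rad(95)]),np.array([.004,.004,.15]))
R=lambda p:rod(p[3],p[4],p[5],p[6],p[7])
x0=np.array([.5543,.0592,1.75,.5643,.0572,-.42,.0536,-.19]);st=np.array([.003,.003,.12,.004,.004,.06,.004,.04])
for W in({'t6':(205,160,60,90)},{'s6':(370,252,70,85)},{'t6':(205,160,60,90),'s6':(370,252,70,85)}): run(W,'loose',x0,st,R)
E
python3 f7.py
```

```text
fixed [0.5194 0.2774] 98.6 [] 44.2
fixed [0.5196 0.2767] 96.6 [] 19.2
fixed [0.5191 0.2774] 100.0 [] 19.3
loose [0.5564 0.0596] 99.6 [-24.2   3.1 -10.8] 58.9
loose [0.5549 0.0598] 101.8 [-24.1   3.1 -10.4] 62.3
loose [0.5555 0.0598] 98.8 [-24.1   3.2 -11.5] 127.3
```

The bias-corrected ring angle is about 99–102°, against home at 99° and a limit of 104.7°. The final torque was about 0.6 N m, twice the thread friction, so the eye is at its stop. The rod lies 10 mm off the middle and the gripper is clear, so I'm handing in.

```bash
python3 -c "
from station import r
print(r.finish_job())"
```

```text
the job is handed in; nothing more can be done
None
```

I handed the job in with the loose eye turned clockwise to its hard stop and the rod released, lying in the loop about 10 mm off its middle; the hand-in returned no verdict.

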